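Set the top roller of a lathe steady rest

TASK

The ear defenders have been left hanging over the thumbscrew of the lathe's steady rest: take them off and stand them upright on their cups on a clear patch of the bench. Then turn the thumbscrew clockwise until the top roller seats on the wooden spindle and the screw will go no further, and back it off a quarter turn so that the work can run free. Finish with the gripper still holding the thumbscrew there, so that it cannot creep while I nip up the lock nut, and leave the other things on the bench where they are.

Things in the scene. Friction and masses are not known exactly. Their poses are not given: they have to be found in the camera images.
- ear_defenders: Ear defenders, rigid, about 0.22 kg: yellow cups with black cushions on a black arched band, hung over the thumbscrew. Own z up; 164 mm over the cups along own y; cups 66 mm deep (x), 85 tall, 80 apart. Origin: between the cups, at their underside. Top of band: 148 mm above it, level for 27 mm either side of the middle, 24 mm wide (x), 10 thick; its underside lies on the thumbscrew.
- thumbscrew: Flat upright steel paddle on top of the steady rest, the head of its vertical adjusting screw: 42 mm long (own x), 11 thick (y), 34 tall. Origin: centre of its underside, on the screw's axis, z up. Red dot at the +x end. It turns but does not rise or fall. Under it a collar 22 mm across; a loose brass lock nut 25 mm across starts 16 mm below the origin. The space around is free.
- screw (a joint): Turn of the thumbscrew, rad: 0 = roller seated on the spindle (hard stop), growing as it is backed off, anticlockwise from above. Clockwise from above runs the roller down, 3 mm a turn. Starts 0.9 to 2.4 from the seat. Running friction 0.06 N m; stays where it is left. At 0 the paddle's x axis lies along the steady's x.
- steady: Steady rest clamped on the lathe bed, fixed: blue octagonal steel frame 210 mm across, 28 mm thick along the lathe, three orange rollers round the spindle. Origin: on top of the bed (30 mm above the bench) under the spindle axis; y along the lathe, z up. Frame top 205 mm above the origin; thumbscrew on top, straight above the origin, top at 274 mm. A lower knob reaches 115 mm out in front (-x).
- lathe: Bench lathe, fixed, with a 44 mm round wooden spindle. Origin: on the bench under the spindle axis; y along it to the headstock, -x towards the robot. Bed 1.06 m long, 132 mm wide, top 30 mm above the bench; axis 130 mm above. Headstock at y 0.28 to 0.58, 230 mm tall; tailstock at y -0.56 to -0.30, 220 mm tall; tool rest at y -0.33 to -0.17, reaching x = -0.16, 140 mm tall.
- wax_tin: Round green tin with a brass lid, 75 mm across, 44 mm tall, on the bench in front of the lathe. Origin: centre of its underside. Leave it.
- sanding_block: Cork sanding block faced with brown abrasive, 64 x 107 x 34 mm (own x, y, z), flat on the bench in front of the lathe. Origin: centre of its underside. Leave it.
- gouge: Turning gouge, dark wooden handle and steel blade, 0.42 m long along its own x, 34 mm thick, lying on the bench behind the lathe. Origin: about mid-length, at bench level. Leave it.
Not all that is in view belongs to the job. Of the things that look like the ear_defenders, the smallest one is meant.

How it is judged:
By the outcome, as a careful person would: the job done as asked, in the order asked, and still so for the second after the job is handed in, while the arm keeps its last pose, push and grip.
It also fails if it takes over 58 s, if anything falls off the work surface, if the arm or the gripper's body presses on something with over 40 N, if the wrist force passes 120 N, or if a joint passes its speed limit or range.

ROBOT

A 6-joint arm with a two-finger parallel gripper is mounted at the origin on the work surface. World frame = base frame: x ahead of the robot, y to its left, z up, the work surface at z = 0. Lengths are in m, angles in degrees, forces in N, time in s.
With the tool pointing down it reaches from about 0.4 to 0.825 m from the base axis. Payload 7 kg.
Tool frame: the origin (TCP) lies midway between the tips of the shut fingers; the grasp point (between the pads) lies 19 mm behind it; z points along the fingers, y is the line along which they close (so a half turn about z gives the same grasp; the last joint's range is limited). The gripper opens to 88 mm and grips with 3 to 60 N. Pads are 19 mm wide; open, the fingers measure 130 mm over their backs; the gripper's body (78 mm by 193 mm) begins 47 mm behind the grasp point.
Start: joints at [-60.613, 20.546, 0.682, 0, -70.136, -16.507], TCP at [0.15, -0.658, 0.227] pointing down, gripper open.
Joint ranges: [-176.03, 176.03], [-82.01, 121.73], [-58.28, 71.71], [-173.87, 95.51], [-174.79, -0.11], [-173.66, 173.66]. Speed limits (degrees/s): [136.94, 136.94, 172.46, 180, 180, 180].

INTERFACE

Orientations are given as [roll, pitch, yaw] about the fixed x, y, z axes, in that order (R = Rz(yaw) Ry(pitch) Rx(roll)).
In Python, from plant import ctrl gives the robot as it stands. The module is installed in compiled form; this text tells all that it offers.
- The arm moves only by the tool send_rows, never from a script. Its argument "plan" is a list that holds one entry, the list of rows, each a list of 6 numbers: the shift along the tool's x, y, z in a scale on which 1.0 is 40 cm, then the turn, a rotation vector about the tool's x, y, z in parts of the range, where 1.0 means 360 degrees. A call has 1 to 8 rows; each row is the pose to reach, as a shift and turn from the pose commanded when the call began, along the tool's axes at that moment; what a row does not reach only later rows make up. A row lasts 1/12 s, in which the tool goes at most 41.7 mm and 7.16 degrees, less where a joint would pass 70% of its speed; a pose out of reach is approached as far as the arm can. No shift or turn number may pass 1 either way. A call with a gripper value outside its range is refused whole. "fingers" is the opening, from 0 (shut) to 1 (fully open), set as the call begins (left out, the last holds). The fingers move at their own pace and stop on an object; the grip force is fixed at half the most. Time passes only in rows, so rows that repeat a pose let the fingers close. It gives the time, the measured TCP pose, the force, the opening and the grip force at its end, in the units of the state.
- ctrl.get_obs(): the state, without advancing time (a new reading comes with each control period).
- ctrl.snapshot(name): name is "scene" or "side" or "wrist"; returns a dict with "img" (400x640x3 uint8, red, green, blue), "K" (3x3 intrinsics, pixels), "pose" (4x4, takes a point from camera to world coordinates). Camera axes: x right, y down, z forward; pixel columns grow to the right and rows downward; lengths in m; the calibration is good to about 2 mm. The wrist camera is an equidistant fisheye: a pixel r from the principal point sees the ray r / f radians off the axis. A picture is of the moment at which its call begins. There is no depth.
- ctrl.close_job(): hands the job in; it is judged then, once.
The state is a dict: "clock": time; "joint_pos": joint angles; "qvel": joint speeds; "tau": joint torques, N m; "tool_pos": TCP position; "orientation": TCP orientation; "force": force on the tool from outside, world axes, zero at the start; "moment": the same for the moment, N m; "opening": finger opening in m; "gripper_force": force on a finger pad.
Only numpy, scipy, OpenCV 4.12 (cv2) and the standard library are available. Lean on these libraries where they do the work, as an engineer would, in place of code of your own. Each camera call takes 0.05 s, during which the arm holds its last target. There are 200 camera calls.

## Working session

There is one attempt and no reset: what is moved stays moved. The work goes in short steps, Python scripts to look and compute and a tool call to move; the robot and the scene stay as the last step left them, time stands still between calls to the robot, and variables do not carry over. Pictures are saved under pics/ and viewed, at most 10 in all, crops included, and the job is handed in when it is done.

Besides the shell and the picture viewer there is one more tool, called after "Emit:" in YAML: its name, and indented under it one key for each argument. send_rows: Moves the arm, as the interface text tells. Its arguments: {"type":"object","properties":{"plan":{"type":"array","items":{"type":"array","items":{"type":"array","items":{"type":"number"}}}},"fingers":{"type":"number"}},"required":["plan"]}

```bash
mkdir -p pics
python3 - <<'E'
from plant import ctrl
import cv2,numpy as np,pickle
d={n:ctrl.snapshot(n) for n in ("scene","side","wrist")}
pickle.dump(d,open("s0.pkl","wb"))
for n in d:
    cv2.imwrite(f"pics/{n}0.png",d[n]["img"][:,:,::-1]); print(n,d[n]["K"].tolist(),np.round(d[n]["pose"],3).tolist())
o=ctrl.get_obs();print({k:np.round(v,3).tolist() for k,v in o.items()})
E
```

```text
scene [[426.7787071372864, 0.0, 316.1425703116826], [0.0, 426.7787071372864, 196.40205685752173], [0.0, 0.0, 1.0]] [[0.29, 0.688, -0.665, 1.409], [0.957, -0.197, 0.215, -0.313], [0.017, -0.699, -0.715, 1.14], [0.0, 0.0, 0.0, 1.0]]
side [[416.69891219671644, 0.0, 329.03190926361395], [0.0, 416.69891219671644, 198.77039213487697], [0.0, 0.0, 1.0]] [[-0.955, 0.196, -0.224, 0.775], [0.297, 0.575, -0.762, 0.906], [-0.02, -0.794, -0.607, 0.936], [0.0, 0.0, 0.0, 1.0]]
wrist [[309.70691628693146, 0.0, 319.1719224886789], [0.0, 309.70691628693146, 201.06195746613463], [0.0, 0.0, 1.0]] [[-0.223, 0.933, 0.283, 0.072], [0.975, 0.213, 0.065, -0.676], [-0.0, 0.29, -0.957, 0.384], [0.0, 0.0, 0.0, 1.0]]
{'clock': 0.15, 'joint_pos': [-60.614, 20.582, 0.644, -0.014, -70.137, -16.509], 'qvel': [0.001, -0.045, 0.283, 0.105, -0.029, -0.021], 'tau': [-0.0, -58.328, 29.329, 7.001, 0.009, -0.0], 'tool_pos': [0.15, -0.658, 0.226], 'orientation': [179.924, -0.009, -167.127], 'force': [0.551, -0.413, 0.337], 'moment': [-0.078, 0.048, -0.014], 'gripper_force': 0.0, 'opening': 0.088}
```

View pics/scene0.png

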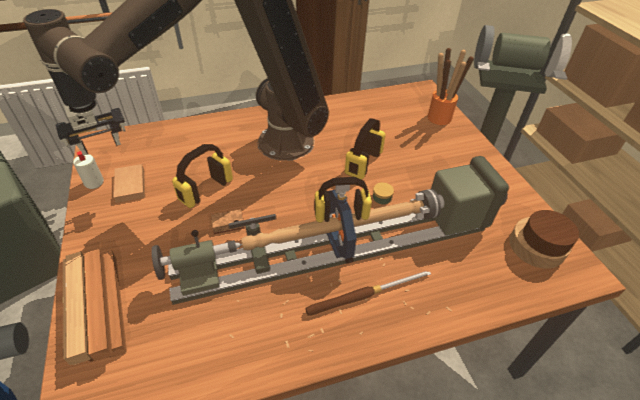

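View pics/side0.png

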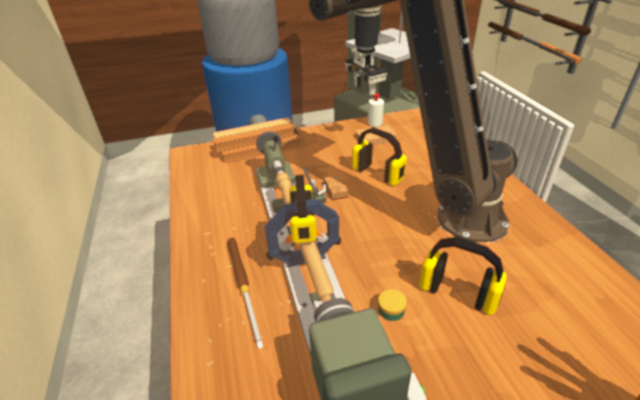

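The scene shows three ear defenders: A on the bench at scene (202,172), B at (365,148), and C hanging on the steady at (343,198). C appears at (303,215) in the side view. C fits the description, since it hangs over the thumbscrew and looks smallest. I'll confirm with one enlarged crop.

Run:
```python
import cv2,pickle,numpy as np
d=pickle.load(open("s0.pkl","rb"))
a=d["scene"]["img"][160:270,290:400,::-1]; b=d["side"]["img"][165:275,250:360,::-1]
f=lambda i:cv2.resize(i,(400,400),interpolation=cv2.INTER_CUBIC)
cv2.imwrite("pics/crop1.png",np.hstack([f(a),f(b)]))
```

```text
(no output)
```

View pics/crop1.png

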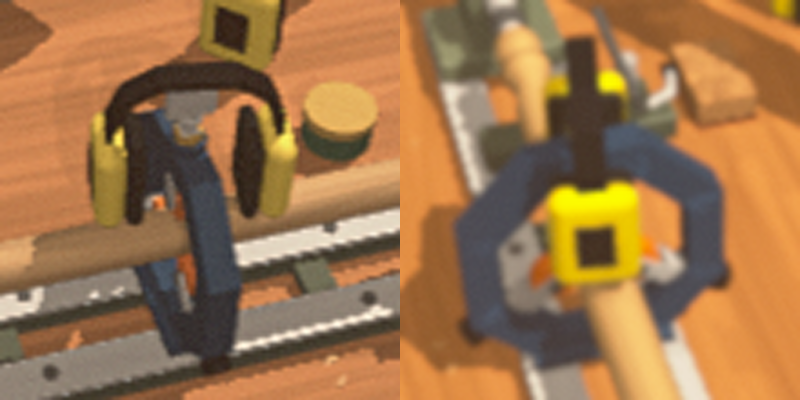

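C is confirmed: it is the one hanging over the grey paddle on the blue steady (scene (343,195), side (303,215)). A and B stand on the bench. Next I'll measure.

```bash
cat > h.py <<'E'
import numpy as np,cv2,pickle
def ray(s,p,fish=False):
    K,T=s["K"],s["pose"]; v=np.array([(p[0]-K[0,2])/K[0,0],(p[1]-K[1,2])/K[1,1]])
    if fish:
        t=np.hypot(*v); d=np.array([*(v/t*np.sin(t) if t>0 else v),np.cos(t)])
    else: d=np.array([*v,1.])
    d=T[:3,:3]@d; return T[:3,3],d/np.linalg.norm(d)
def onz(s,p,z,fish=False):
    o,d=ray(s,p,fish); return o+d*(z-o[2])/d[2]
def tri(*rs):
    A=sum(np.eye(3)-np.outer(d,d) for o,d in rs); b=sum((np.eye(3)-np.outer(d,d))@o for o,d in rs)
    return np.linalg.solve(A,b)
def proj(s,P,fish=False):
    T=s["pose"]; c=T[:3,:3].T@(np.asarray(P)-T[:3,3]); K=s["K"]
    if fish:
        r=np.hypot(c[0],c[1]); t=np.arctan2(r,c[2]); v=c[:2]/max(r,1e-9)*t
    else: v=c[:2]/c[2]
    return v*K[0,0]+K[:2,2]
def blobs(img,lo,hi,amin=25):
    m=cv2.inRange(cv2.cvtColor(img,cv2.COLOR_RGB2HSV),np.array(lo),np.array(hi))
    n,l,st,c=cv2.connectedComponentsWithStats(m)
    return [(st[i].tolist(),c[i].round(1).tolist()) for i in range(1,n) if st[i,4]>=amin]
E
python3 - <<'E'
from h import *
d=pickle.load(open("s0.pkl","rb")); S,D=d["scene"],d["side"]
np.set_printoptions(precision=3,suppress=True)
for n in("scene","side"):
    print(n)
    for b in blobs(d[n]["img"],(22,170,110),(32,255,255)): print(" yel",b)
    for b in blobs(d[n]["img"],(100,90,30),(125,255,200),80): print(" blue",b)
print("band scene",onz(S,(343,181),.314),"side",onz(D,(301,190),.314),"tri",tri(ray(S,(343,181)),ray(D,(301.3,190))))
print("cup+y",tri(ray(S,(366.5,204)),ray(D,(304.2,229.6))))
for p in((160,270),(450,205)): pass
# bed rear top edge points in scene
print("spindle ends",[onz(S,p,.13) for p in((250,240),(415,207))],[onz(D,p,.13) for p in((286,190),(318,275))])
print("tin",onz(S,(383,190),.044),onz(D,(392,300),.044))
print("sand",onz(S,(129,182),.034))
E
```

```text
scene
 blue ([0, 382, 16, 18, 156], [5.2, 392.4])
side
 yel ([352, 140, 17, 29, 201], [357.6, 152.9])
 yel ([389, 155, 18, 31, 348], [396.4, 169.4])
 yel ([304, 184, 8, 8, 48], [307.5, 187.6])
 yel ([290, 186, 7, 6, 37], [293.1, 188.7])
 yel ([291, 215, 25, 28, 541], [303.0, 227.9])
 yel ([420, 251, 20, 39, 428], [428.2, 270.7])
 yel ([483, 272, 24, 43, 544], [494.2, 293.3])
 yel ([380, 290, 26, 21, 421], [392.6, 300.2])
 blue ([202, 49, 89, 81, 4901], [247.8, 90.2])
band scene [0.605 0.025 0.314] side [0.602 0.068 0.314] tri [0.591 0.034 0.293]
cup+y [0.612 0.102 0.208]
spindle ends [array([ 0.591, -0.254,  0.13 ]), array([0.605, 0.284, 0.13 ])] [array([ 0.598, -0.197,  0.13 ]), array([0.601, 0.194, 0.13 ])]
tin [0.427 0.26  0.044] [0.419 0.265 0.044]
sand [ 0.12  -0.627  0.034]
```

Run:
```python
from h import *
d=pickle.load(open("s0.pkl","rb")); S,D=d["scene"],d["side"]
np.set_printoptions(precision=3,suppress=True)
for n,s,p,z in(("A l",S,(188,205),0),("A r",S,(222,183),0),("A side",D,(360,168),0),("A side r",D,(396,184),0),("B l",S,(355,175),0),("B r",S,(375,150),0),("B",D,(430,290),0),("B",D,(493,310),0),("blk side",D,(330,188),.03),("toolrest dark",S,(245,220),.1)): print(n,onz(s,p,z))
img=np.hstack([S["img"],D["img"]])[:,:,::-1].copy()
for cx,cy in((.40,-.09),):
  for z in(0,.085):
    q=np.array([[cx+a*.033,cy+b*.082,z] for a,b in((-1,-1),(1,-1),(1,1),(-1,1))])
    for i,s in enumerate((S,D)):
        P=np.array([proj(s,x) for x in q])+[640*i,0]
        cv2.polylines(img,[P.astype(int)],True,(255,0,255),1)
cv2.imwrite("pics/place.png",np.hstack([img[100:320,60:460],img[80:300,740:1140]]))
```

```text
A l [ 0.264 -0.432  0.   ]
A r [ 0.182 -0.297  0.   ]
A side [ 0.249 -0.426  0.   ]
A side r [ 0.158 -0.275  0.   ]
B l [0.279 0.21  0.   ]
B r [0.158 0.345 0.   ]
B [0.284 0.234 0.   ]
B [0.156 0.349 0.   ]
blk side [ 0.418 -0.293  0.03 ]
toolrest dark [ 0.482 -0.252  0.1  ]
```

View pics/place.png

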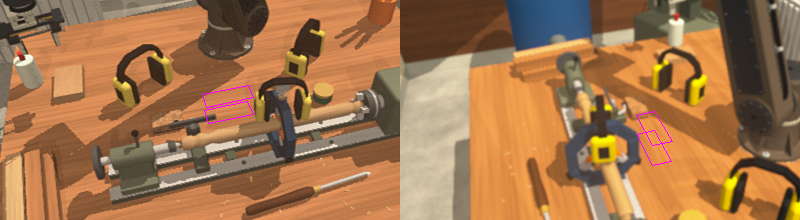

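The drawn patch at (0.40, -0.09) is clear: empty bench at crop (230,105), with the block and tool rest to its right. I'll approach now.

```bash
cat >> h.py <<'E'
from scipy.spatial.transform import Rotation as R
def row(cmd,tgt):
    """pose=(x,y,z,roll,pitch,yaw)-> row"""
    a=R.from_euler('xyz',cmd[3:],degrees=True); b=R.from_euler('xyz',tgt[3:],degrees=True)
    return np.round(np.r_[a.inv().apply(np.array(tgt[:3])-cmd[:3])*100,(a.inv()*b).as_rotvec(degrees=True)],2).tolist()
E
python3 - <<'E'
from h import *
a=[.15,-.658,.227,180,0,-167.12]; b=[.36,-.36,.40,180,0,-130]; c=[.55,-.10,.46,180,0,-90]
print(row(a,b),row(b,c))
E
```

```text
[-27.11, 24.37, -17.3, 0.0, 0.0, -37.12] [-32.13, 2.16, -6.0, 0.0, 0.0, -40.0]
```

The rows are not in the units I measure in: shifts go in shares of 40 cm and turns go in shares of 360 degrees. I convert before sending: -27.1 cm / 40 = -0.6775, -17.3 cm / 40 = -0.4325, -37.12 degrees / 360 = -0.1031.

Emit:
send_rows:
  plan:
    - [[-0.05,0.05,-0.1,0,0,-0.0111],[-0.125,0.1125,-0.175,0,0,-0.0222],[-0.225,0.2,-0.225,0,0,-0.0361],[-0.325,0.2875,-0.275,0,0,-0.05],[-0.425,0.375,-0.325,0,0,-0.0639],[-0.5125,0.4625,-0.375,0,0,-0.0778],[-0.6,0.5375,-0.4125,0,0,-0.0917],[-0.6775,0.61,-0.4325,0,0,-0.1031]]
  fingers: 1

```text
clock: 0.82
tool_pos: [0.3178, -0.4202, 0.3779]
orientation: [-180.0, 0.0, -129.8]
force: [1.0, -0.8, 0.9]
opening: 0.0875
gripper_force: 0.0
```

Converted, -32.1 cm / 40 = -0.8025, -28 cm / 40 = -0.7, -40 degrees / 360 = -0.1111.

Emit:
send_rows:
  plan:
    - [[-0.1,0.0075,-0.02,0,0,-0.0139],[-0.2,0.015,-0.0375,0,0,-0.0278],[-0.3,0.02,-0.0575,0,0,-0.0417],[-0.4,0.025,-0.075,0,0,-0.0556],[-0.5,0.0325,-0.095,0,0,-0.0694],[-0.6,0.04,-0.1125,0,0,-0.0833],[-0.7,0.0475,-0.1325,0,0,-0.0972],[-0.8025,0.055,-0.15,0,0,-0.1111]]

```text
clock: 1.48
tool_pos: [0.5072, -0.1599, 0.4376]
orientation: [-180.0, 0.0, -89.7]
force: [0.9, -1.3, 0.3]
opening: 0.0874
gripper_force: 0.0
```

Emit:
send_rows:
  plan:
    - [[0,0,0,0,0,0],[0,0,0,0,0,0]]

```text
clock: 1.65
tool_pos: [0.5077, -0.1599, 0.4363]
orientation: [179.9, 0.0, -89.8]
force: [-0.1, 0.1, -0.2]
opening: 0.0877
gripper_force: 0.0
```

Run:
```python
from h import *
from plant import ctrl
s=ctrl.snapshot("wrist"); pickle.dump(s,open("w1.pkl","wb")); cv2.imwrite("pics/w1.png",s["img"][:,:,::-1])
print(np.round(s["pose"],3).tolist())
o=ctrl.get_obs();print({k:np.round(v,3).tolist() for k,v in o.items()})
```

```text
[[-1.0, -0.003, -0.002, 0.507], [-0.004, 0.957, 0.289, -0.239], [0.001, 0.289, -0.957, 0.594], [0.0, 0.0, 0.0, 1.0]]
{'clock': 1.7, 'joint_pos': [3.52, 3.162, 5.002, -0.006, -91.901, -3.441], 'qvel': [-1.928, -0.753, -0.589, 0.194, 0.046, -0.073], 'tau': [1.187, -35.126, 31.556, 7.389, 0.078, 0.035], 'tool_pos': [0.507, -0.161, 0.436], 'orientation': [179.939, 0.002, -89.921], 'force': [-0.085, 0.277, -0.741], 'moment': [-0.01, 0.154, 0.007], 'gripper_force': 0.0, 'opening': 0.088}
```

View pics/w1.png

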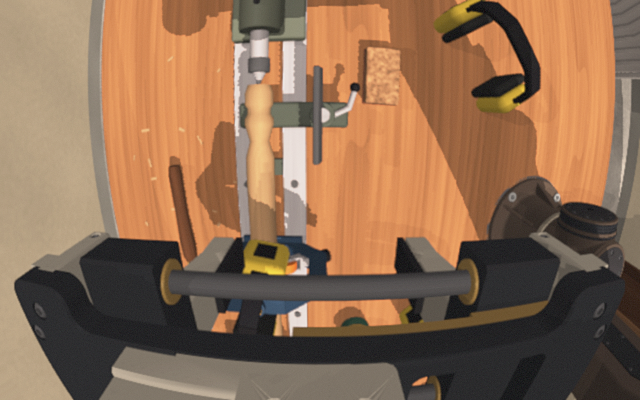

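Converted, -26 cm / 40 = -0.65, -9.3 cm / 40 = -0.2325.

Emit:
send_rows:
  plan:
    - [[-0.0875,-0.03,-0.0075,0,0,0],[-0.175,-0.0625,-0.015,0,0,0],[-0.2625,-0.0925,-0.025,0,0,0],[-0.35,-0.125,-0.0325,0,0,0],[-0.4375,-0.155,-0.04,0,0,0],[-0.525,-0.1875,-0.05,0,0,0],[-0.6,-0.215,-0.055,0,0,0],[-0.65,-0.2325,-0.06,0,0,0]]

```text
clock: 2.37
tool_pos: [0.6001, 0.0993, 0.4602]
orientation: [179.9, -0.0, -90.1]
force: [0.6, 0.0, -1.4]
opening: 0.0871
gripper_force: 0.0
```

Emit:
send_rows:
  plan:
    - [[0,0,0,0,0,0],[0,0,0,0,0,0]]

```text
clock: 2.53
tool_pos: [0.5998, 0.0979, 0.46]
orientation: [179.9, -0.0, -90.0]
force: [0.2, -0.3, 0.2]
opening: 0.0875
gripper_force: 0.0
```

Run:
```python
from h import *
from plant import ctrl
s=ctrl.snapshot("wrist"); pickle.dump(s,open("w2.pkl","wb")); cv2.imwrite("pics/w2.png",s["img"][:,:,::-1])
print(np.round(s["pose"],3).tolist())
o=ctrl.get_obs();print({k:np.round(v,3).tolist() for k,v in o.items()})
```

```text
[[-1.0, 0.001, -0.002, 0.599], [0.0, 0.957, 0.289, 0.018], [0.002, 0.289, -0.957, 0.618], [0.0, 0.0, 0.0, 1.0]]
{'clock': 2.583, 'joint_pos': [27.619, 11.086, 17.195, 0.01, -96.158, -27.689], 'qvel': [-0.606, -1.035, -0.161, 0.049, 0.063, 0.147], 'tau': [0.902, -45.561, 30.99, 7.289, 0.037, -0.043], 'tool_pos': [0.6, 0.097, 0.461], 'orientation': [179.961, -0.031, -90.071], 'force': [-0.615, -0.691, -0.13], 'moment': [-0.068, 0.115, -0.007], 'gripper_force': 0.0, 'opening': 0.088}
```

View pics/w2.png

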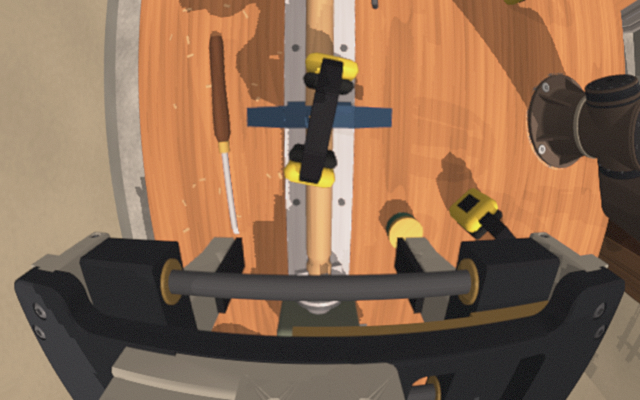

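The wrist view looks straight down. The band runs from (331,62) to (311,180), so it is yawed from the lathe axis. The steady frame is the blue bar spanning columns 248–391 at row 117.

Run:
```python
from h import *
np.set_printoptions(precision=4,suppress=True)
s=pickle.load(open("w2.pkl","rb")); im=s["img"]; hsv=cv2.cvtColor(im,cv2.COLOR_RGB2HSV)
roi=np.zeros(im.shape[:2],np.uint8); roi[40:200,240:400]=255
blk=cv2.inRange(im,(0,0,0),(50,50,50))&roi
yel=[b for b in blobs(cv2.bitwise_and(im,im,mask=roi),(22,150,110),(32,255,255),40)]
blu=[b for b in blobs(cv2.bitwise_and(im,im,mask=roi),(100,80,30),(125,255,200),100)]
print("yel",yel); print("blue",blu)
# band: strip rows 95..140 on top plane
C=[]
for r in range(96,142,3):
    c=np.where(blk[r,300:345])[0]+300
    if len(c): a,b=onz(s,(c.min(),r),.314,True),onz(s,(c.max()+1,r),.314,True); C.append([*(a+b)[:2]/2,abs(a[0]-b[0])]); 
print(np.array(C))
C=np.array(C); p=np.polyfit(C[:,1],C[:,0],1); print("band yaw",-np.degrees(np.arctan(p[0])),"x at y=.02",np.polyval(p,.02))
# steady top ends (z .235) : blue col ends
for b in blu:
    x,y,w,h,_=b[0]; print([onz(s,q,.235,True)[:2] for q in((x,b[1][1]),(x+w,b[1][1]))])
m=cv2.inRange(hsv,(100,80,30),(125,255,200))&roi
for side in((255,285),(355,385)):
    print("frame row c",[ (x,np.where(m[:,x])[0].mean()) for x in range(*side,8)], [onz(s,(x,np.where(m[:,x])[0].mean()),.18,True)[:2] for x in (side[0],side[1])])
# spindle edges
print("cups midpoints at z=.21",[onz(s,b[1],.23,True) for b in yel])
wood=cv2.inRange(hsv,(10,60,170),(22,150,255))
for r in (15,30,195,215):
    c=np.where(wood[r,300:340])[0]+300
    a,b=onz(s,(c.min(),r),.13,True),onz(s,(c.max()+1,r),.13,True); print("spindle",c.min(),c.max(),(a+b)[:2]/2)
```

```text
yel [([306, 53, 52, 28, 597], [331.4, 64.9]), ([285, 161, 49, 27, 546], [308.8, 175.3])]
blue [([248, 102, 64, 26, 1212], [280.5, 115.8]), ([333, 103, 58, 24, 1113], [360.4, 116.3])]
[[0.5917 0.0043 0.0212]
 [0.5922 0.0072 0.0222]
 [0.5922 0.0102 0.0222]
 [0.5931 0.0131 0.0222]
 [0.5941 0.0161 0.0223]
 [0.5946 0.019  0.0233]
 [0.5951 0.022  0.0223]
 [0.5951 0.0249 0.0223]
 [0.5965 0.0279 0.0233]
 [0.597  0.0308 0.0224]
 [0.597  0.0338 0.0224]
 [0.5985 0.0368 0.0215]
 [0.5989 0.0397 0.0225]
 [0.5994 0.0427 0.0215]
 [0.5994 0.0456 0.0216]
 [0.5999 0.0486 0.0206]]
band yaw -11.28618215488653 x at y=.02 0.59463054588809
[array([0.6866, 0.0233]), array([0.6069, 0.0252])]
[array([0.5812, 0.0257]), array([0.5088, 0.0239])]
frame row c [(255, np.float64(117.0)), (263, np.float64(116.5)), (271, np.float64(116.5)), (279, np.float64(116.5))] [array([0.689 , 0.0261]), array([0.646 , 0.0266])]
frame row c [(355, np.float64(117.0)), (363, np.float64(117.0)), (371, np.float64(117.0)), (379, np.float64(117.0))] [array([0.5478, 0.0273]), array([0.5047, 0.0261])]
cups midpoints at z=.21 [array([ 0.5831, -0.039 ,  0.23  ]), array([0.6114, 0.101 , 0.23  ])]
spindle 309 333 [ 0.5943 -0.137 ]
spindle 316 333 [ 0.5889 -0.1113]
spindle 309 331 [0.5958 0.1553]
spindle 309 331 [0.5958 0.1899]
```

Converted, 13.7 cm / 40 = 0.3425, 6.7 cm / 40 = 0.1675, 11.2 degrees / 360 = 0.0311.

Emit:
send_rows:
  plan:
    - [[0.075,0.0025,0.025,0,0,0.0139],[0.15,0.0075,0.05,0,0,0.0278],[0.1675,0.0075,0.125,0,0,0.0311],[0.1675,0.0075,0.2,0,0,0.0311],[0.1675,0.0075,0.275,0,0,0.0311],[0.1675,0.0075,0.325,0,0,0.0311],[0.1675,0.0075,0.3425,0,0,0.0311],[0.1675,0.0075,0.3425,0,0,0.0311]]

```text
clock: 3.25
tool_pos: [0.5956, 0.0295, 0.3227]
orientation: [179.9, -0.1, -101.3]
force: [-0.4, 0.1, 0.7]
opening: 0.0873
gripper_force: 0.0
```

Run:
```python
from h import *
from plant import ctrl
for n in("scene","side"):
    s=ctrl.snapshot(n); pickle.dump(s,open(n+"3.pkl","wb"))
    a=s["img"][130:240,280:390,::-1] if n=="scene" else s["img"][150:260,250:360,::-1]
    if n=="scene": A=a
cv2.imwrite("pics/c3.png",cv2.resize(np.hstack([A,a]),(800,400),interpolation=cv2.INTER_CUBIC))
o=ctrl.get_obs();print({k:np.round(o[k],4).tolist() for k in("tool_pos","orientation","force")})
```

```text
{'tool_pos': [0.5971, 0.0303, 0.3256], 'orientation': [-179.8859, 0.0177, -101.2584], 'force': [0.5915, 0.4925, 1.8521]}
```

View pics/c3.png

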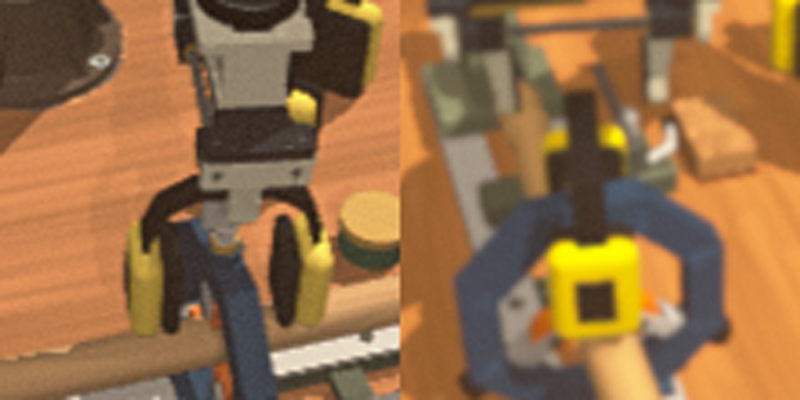

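The fingers straddle the band, with the pads centred over the paddle at about crop (237,210). I'll lower so the tips sit level with the band's underside, then close.

Emit:
send_rows:
  plan:
    - [[0,0,0.02,0,0,0],[0,0,0.04,0,0,0],[0,0,0.05,0,0,0],[0,0,0.05,0,0,0]]

```text
clock: 3.68
tool_pos: [0.5962, 0.0313, 0.3026]
orientation: [179.9, -0.0, -101.2]
force: [-0.4, -1.3, 0.2]
opening: 0.0877
gripper_force: 0.0
```

Emit:
send_rows:
  plan:
    - [[0,0,0,0,0,0],[0,0,0,0,0,0],[0,0,0,0,0,0],[0,0,0,0,0,0],[0,0,0,0,0,0],[0,0,0,0,0,0],[0,0,0,0,0,0],[0,0,0,0,0,0]]
  fingers: 0

```text
clock: 4.35
tool_pos: [0.5967, 0.0313, 0.3038]
orientation: [-180.0, 0.0, -101.2]
force: [0.6, 0.1, -0.2]
opening: 0.0397
gripper_force: 0.0
```

Emit:
send_rows:
  plan:
    - [[0,0,0,0,0,0],[0,0,0,0,0,0],[0,0,0,0,0,0],[0,0,0,0,0,0],[0,0,0,0,0,0],[0,0,0,0,0,0]]

```text
clock: 4.85
tool_pos: [0.5969, 0.0312, 0.3039]
orientation: [-180.0, 0.0, -101.2]
force: [0.9, -0.3, 0.4]
opening: 0.0237
gripper_force: 30.0
```

Converted, -9 cm / 40 = -0.225, -8 cm / 40 = -0.2.

Emit:
send_rows:
  plan:
    - [[0,0,-0.0125,0,0,0],[0,0,-0.03,0,0,0],[0,0,-0.055,0,0,0],[0,0,-0.0875,0,0,0],[0,0,-0.125,0,0,0],[0,0,-0.1625,0,0,0],[0,0,-0.2,0,0,0],[0,0,-0.225,0,0,0]]

```text
clock: 5.52
tool_pos: [0.5969, 0.0312, 0.3963]
orientation: [-179.9, 0.0, -101.2]
force: [0.4, 0.3, -2.3]
opening: 0.0235
gripper_force: 30.0
```

Emit:
send_rows:
  plan:
    - [[0,0,-0.025,0,0,0],[0,0,-0.0625,0,0,0],[0,0,-0.1125,0,0,0],[0,0,-0.15,0,0,0],[0,0,-0.1875,0,0,0],[0,0,-0.2125,0,0,0],[0,0,-0.225,0,0,0],[0,0,-0.225,0,0,0]]

```text
clock: 6.18
tool_pos: [0.5969, 0.0313, 0.4847]
orientation: [-179.9, 0.0, -101.2]
force: [-0.5, 0.5, -4.3]
opening: 0.0235
gripper_force: 30.0
```

Run:
```python
from h import *
from plant import ctrl
s=ctrl.snapshot("side"); S=ctrl.snapshot("scene"); pickle.dump((S,s),open("4.pkl","wb"))
o=ctrl.get_obs();print({k:np.round(o[k],4).tolist() for k in("tool_pos","orientation","force","opening","joint_pos")})
for n,q in(("scene",S),("side",s)): cv2.imwrite(f"pics/{n}4.png",q["img"][:,:,::-1])
p=o["tool_pos"]; 
A=S["img"][60:280,240:460,::-1]; B=s["img"][60:280,200:420,::-1]
cv2.imwrite("pics/c4.png",cv2.resize(np.hstack([A,B]),(800,400)))
a=[*p,180,0,o["orientation"][2]]
print(row(a,[.42,-.06,p[2],180,0,-91]),row([.42,-.06,0,180,0,-91],[.40,-.085,0,180,0,-90]))
```

```text
{'tool_pos': [0.5966, 0.0314, 0.483], 'orientation': [179.9309, -0.0095, -101.1944], 'force': [0.7, -0.5639, -3.1381], 'opening': 0.0238, 'joint_pos': [21.7219, 10.3456, 19.0898, -0.0299, -98.8073, -32.9208]}
[12.4, 15.55, 0.0, -0.0, 0.0, -10.19] [2.53, 1.96, 0.0, 0.0, 0.0, -1.0]
```

View pics/c4.png

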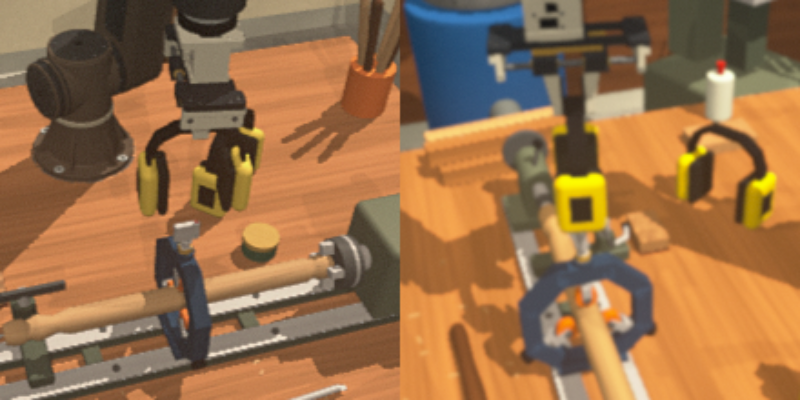

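The ears are lifted clear and hang level (crop (200,165) and (580,150)), and the paddle is exposed. I'll carry them to the patch.

Converted, 17 cm / 40 = 0.425, 16.2 cm / 40 = 0.405, -11.2 degrees / 360 = -0.0311.

Emit:
send_rows:
  plan:
    - [[0.025,0.03,0,0,0,-0.0028],[0.075,0.0875,0,0,0,-0.0069],[0.1375,0.155,0,0,0,-0.0125],[0.2,0.225,0,0,0,-0.0181],[0.2625,0.2925,0,0,0,-0.0222],[0.32,0.3575,0,0,0,-0.0264],[0.3625,0.405,0,0,0,-0.0297],[0.3825,0.425,0,0,0,-0.0311]]

```text
clock: 6.95
tool_pos: [0.3971, -0.0873, 0.4842]
orientation: [-179.9, 0.0, -90.0]
force: [0.3, 0.1, -1.6]
opening: 0.0237
gripper_force: 30.0
```

Converted, 20 cm / 40 = 0.5, 19 cm / 40 = 0.475.

Emit:
send_rows:
  plan:
    - [[0,0,0.025,0,0,0],[0,0,0.0875,0,0,0],[0,0,0.175,0,0,0],[0,0,0.2625,0,0,0],[0,0,0.35,0,0,0],[0,0,0.425,0,0,0],[0,0,0.475,0,0,0],[0,0,0.5,0,0,0]]

```text
clock: 7.62
tool_pos: [0.3985, -0.0856, 0.2796]
orientation: [179.6, -0.0, -90.0]
force: [-0.5, -0.4, -2.8]
opening: 0.0239
gripper_force: 30.0
```

Converted, 12 cm / 40 = 0.3, 11 cm / 40 = 0.275.

Emit:
send_rows:
  plan:
    - [[0,0,0.05,0,0,0],[0,0,0.1125,0,0,0],[0,0,0.175,0,0,0],[0,0,0.225,0,0,0],[0,0,0.275,0,0,0],[0,0,0.3,0,0,0],[0,0,0.3,0,0,0],[0,0,0.3,0,0,0]]

```text
clock: 8.28
tool_pos: [0.4005, -0.0858, 0.1637]
orientation: [179.9, -0.0, -90.0]
force: [-0.4, -0.3, -2.3]
opening: 0.0236
gripper_force: 30.0
```

Still about 2.6 cm to go, so I'll lower gently and watch for contact.

Converted, 2.2 cm / 40 = 0.055, 1.9 cm / 40 = 0.0475.

Emit:
send_rows:
  plan:
    - [[0,0,0.0175,0,0,0],[0,0,0.035,0,0,0],[0,0,0.0475,0,0,0],[0,0,0.055,0,0,0],[0,0,0.055,0,0,0]]

```text
clock: 8.7
tool_pos: [0.3998, -0.0859, 0.1412]
orientation: [179.9, -0.0, -90.0]
force: [0.7, -0.4, -2.2]
opening: 0.0235
gripper_force: 30.0
```

Converted, 0.3 cm / 40 = 0.0075, 0.2 cm / 40 = 0.005.

Emit:
send_rows:
  plan:
    - [[0,0,0.0025,0,0,0],[0,0,0.005,0,0,0],[0,0,0.0075,0,0,0],[0,0,0.0075,0,0,0]]

```text
clock: 9.03
tool_pos: [0.4002, -0.0858, 0.1388]
orientation: [-180.0, 0.0, -90.0]
force: [1.2, -0.4, -2.0]
opening: 0.0235
gripper_force: 30.0
```

Converted, 0.2 cm / 40 = 0.005, 0.1 cm / 40 = 0.0025.

Emit:
send_rows:
  plan:
    - [[0,0,0.0025,0,0,0],[0,0,0.005,0,0,0],[0,0,0.005,0,0,0],[0,0,0.005,0,0,0]]

```text
clock: 9.37
tool_pos: [0.4014, -0.0858, 0.1379]
orientation: [-179.9, -0.0, -90.0]
force: [-0.1, 0.6, 6.1]
opening: 0.0235
gripper_force: 30.0
```

Contact, with 6 N upward. Now release and rise.

Emit:
send_rows:
  plan:
    - [[0,0,0,0,0,0],[0,0,0,0,0,0],[0,0,0,0,0,0],[0,0,0,0,0,0],[0,0,0,0,0,0],[0,0,0,0,0,0],[0,0,0,0,0,0],[0,0,0,0,0,0]]
  fingers: 1

```text
clock: 10.03
tool_pos: [0.4002, -0.0858, 0.1368]
orientation: [180.0, -0.0, -90.0]
force: [-0.9, 0.7, 0.5]
opening: 0.0712
gripper_force: 0.0
```

Emit:
send_rows:
  plan:
    - [[0,0,-0.025,0,0,0],[0,0,-0.075,0,0,0],[0,0,-0.15,0,0,0],[0,0,-0.25,0,0,0],[0,0,-0.35,0,0,0],[0,0,-0.45,0,0,0],[0,0,-0.55,0,0,0],[0,0,-0.65,0,0,0]]

```text
clock: 10.7
tool_pos: [0.3996, -0.086, 0.399]
orientation: [-180.0, 0.0, -90.0]
force: [0.9, 0.6, -0.8]
opening: 0.0878
gripper_force: 0.0
```

Run:
```python
from h import *
from plant import ctrl
o=ctrl.get_obs();p=o["tool_pos"];print(np.round(p,4),o["orientation"])
print(row([*p,180,0,o["orientation"][2]],[.597,.10,.43,180,0,-90]))
```

```text
[ 0.3996 -0.086   0.399 ] [-1.79963052e+02  1.36601169e-02 -8.99993707e+01]
[-18.6, -19.74, -3.1, -0.0, -0.0, 0.0]
```

Converted, -19.7 cm / 40 = -0.4925, -18.6 cm / 40 = -0.465.

Emit:
send_rows:
  plan:
    - [[-0.0375,-0.0375,-0.025,0,0,0],[-0.1,-0.105,-0.05,0,0,0],[-0.1675,-0.175,-0.0775,0,0,0],[-0.235,-0.245,-0.0775,0,0,0],[-0.3,-0.3175,-0.0775,0,0,0],[-0.3675,-0.3875,-0.0775,0,0,0],[-0.425,-0.45,-0.0775,0,0,0],[-0.465,-0.4925,-0.0775,0,0,0]]

```text
clock: 11.37
tool_pos: [0.599, 0.1025, 0.4262]
orientation: [179.9, -0.0, -89.9]
force: [1.0, -0.1, -0.6]
opening: 0.0879
gripper_force: 0.0
```

Emit:
send_rows:
  plan:
    - [[0,0,0,0,0,0],[0,0,0,0,0,0],[0,0,0,0,0,0]]

```text
clock: 11.62
tool_pos: [0.5972, 0.1001, 0.4274]
orientation: [180.0, -0.0, -90.0]
force: [-0.8, -0.2, 1.0]
opening: 0.0875
gripper_force: 0.0
```

Run:
```python
from h import *
from plant import ctrl
s=ctrl.snapshot("wrist"); S=ctrl.snapshot("scene"); pickle.dump((s,S),open("w5.pkl","wb"))
o=ctrl.get_obs();print(np.round(o["tool_pos"],4),o["orientation"])
c=proj(s,[.597,.025,.304],True); print(c); x,y=c.astype(int)
A=s["img"][y-40:y+40,x-40:x+40,::-1]; B=S["img"][100:260,200:360,::-1]
cv2.imwrite("pics/c5.png",np.hstack([cv2.resize(A,(400,400),interpolation=cv2.INTER_CUBIC),cv2.resize(B,(400,400))]))
print(x-40,y-40)
```

```text
[0.5968 0.0996 0.4285] [-1.79954665e+02  1.43947008e-02 -9.00237031e+01]
[317.83482334 115.13964339]
277 75
```

View pics/c5.png

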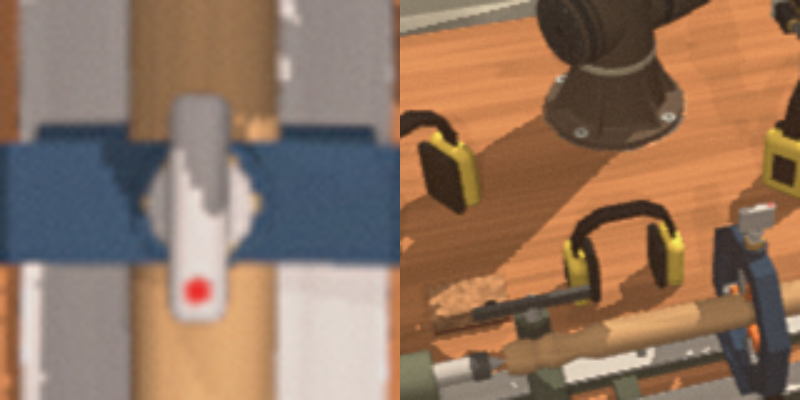

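The ears stand upright on the patch (right crop (625,250)). The paddle is seen from above, centred at crop (199,207) with its red dot at (197,291), towards +y. So the screw angle is about 90°.

Run:
```python
from h import *
s,S=pickle.load(open("w5.pkl","rb"))
f=lambda u,v,z:onz(s,(277+u/5,75+v/5),z,True)
a,b=f(199,93,.304),f(199,322,.304); print(a,b,(a+b)/2, "dot",f(198,291,.304))
x0,x1=f(20,200,.235),f(380,200,.235)
m=cv2.inRange(cv2.cvtColor(s["img"],cv2.COLOR_RGB2HSV),(100,80,30),(125,255,255)); m[:70]=0;m[170:]=0
P=[]
for x in list(range(255,295,4))+list(range(345,385,4)):
    r=np.where(m[:,x])[0]; 
    if len(r): P.append(onz(s,(x,r.max()+1),.2,True)[:2])
P=np.array(P); k=np.polyfit(P[:,0],P[:,1],1); print("frame yaw",np.degrees(np.arctan(k[0])),np.abs(P[:,1]-np.polyval(k,P[:,0])).max())
c=(a+b)/2
print(row([.5968,.0998,.4283,180,0,-90],[c[0],c[1],.275,180,0,-90]))
```

```text
[0.59792273 0.00540123 0.304     ] [0.59794419 0.04713308 0.304     ] [0.59793346 0.02626715 0.304     ] dot [0.59812031 0.04145619 0.304     ]
frame yaw -0.20857789482843098 0.001545513534529995
[7.35, -0.11, 15.33, 0.0, 0.0, 0.0]
```

Converted, 12 cm / 40 = 0.3, 7.35 cm / 40 = 0.1838.

Emit:
send_rows:
  plan:
    - [[0.05,0,0.0125,0,0,0],[0.125,-0.0025,0.0375,0,0,0],[0.175,-0.0025,0.0875,0,0,0],[0.1838,-0.0025,0.1625,0,0,0],[0.1838,-0.0025,0.225,0,0,0],[0.1838,-0.0025,0.275,0,0,0],[0.1838,-0.0025,0.3,0,0,0],[0.1838,-0.0025,0.3,0,0,0]]

```text
clock: 12.38
tool_pos: [0.5968, 0.026, 0.3063]
orientation: [179.9, -0.0, -90.0]
force: [0.3, -0.0, 0.0]
opening: 0.0875
gripper_force: 0.0
```

Converted, 3.3 cm / 40 = 0.0825, 2.9 cm / 40 = 0.0725.

Emit:
send_rows:
  plan:
    - [[0,0,0.025,0,0,0],[0,0,0.05,0,0,0],[0,0,0.0725,0,0,0],[0,0,0.0825,0,0,0],[0,0,0.0825,0,0,0],[0,0,0.0825,0,0,0]]

```text
clock: 12.88
tool_pos: [0.5983, 0.0267, 0.2748]
orientation: [180.0, -0.0, -90.0]
force: [0.5, -0.8, -0.4]
opening: 0.0876
gripper_force: 0.0
```

Emit:
send_rows:
  plan:
    - [[0,0,0,0,0,0],[0,0,0,0,0,0],[0,0,0,0,0,0],[0,0,0,0,0,0],[0,0,0,0,0,0],[0,0,0,0,0,0],[0,0,0,0,0,0],[0,0,0,0,0,0]]
  fingers: 0

```text
clock: 13.55
tool_pos: [0.5982, 0.0267, 0.2748]
orientation: [-180.0, 0.0, -90.0]
force: [0.8, -0.1, -0.6]
opening: 0.0396
gripper_force: 0.0
```

Emit:
send_rows:
  plan:
    - [[0,0,0,0,0,0],[0,0,0,0,0,0],[0,0,0,0,0,0],[0,0,0,0,0,0],[0,0,0,0,0,0],[0,0,0,0,0,0],[0,0,0,0,0,0],[0,0,0,0,0,0]]

```text
clock: 14.22
tool_pos: [0.5996, 0.0267, 0.2749]
orientation: [-179.9, 0.0, -90.0]
force: [5.4, -1.3, -3.1]
opening: 0.0108
gripper_force: 30.0
```

Run:
```python
from plant import ctrl
o=ctrl.get_obs();print({k:o[k] for k in("tool_pos","orientation","force","moment","opening","gripper_force","joint_pos")})
```

```text
{'tool_pos': array([0.59963078, 0.02674911, 0.27490643]), 'orientation': array([-1.79856443e+02,  6.93776613e-03, -9.00017676e+01]), 'force': array([ 5.38804701, -1.30148247, -3.06901984]), 'moment': array([-0.32009024, -2.00082735, -0.01625292]), 'opening': 0.010831335564356396, 'gripper_force': 29.99366819858551, 'joint_pos': array([ 2.12199224e+01,  1.19046975e+01, -4.98205901e+00,  4.75818542e-02,
       -7.29769155e+01, -2.12355745e+01])}
```

Converted, -0.2 cm / 40 = -0.005, -0.1 cm / 40 = -0.0025.

Emit:
send_rows:
  plan:
    - [[0,-0.0025,0,0,0,0],[0,-0.005,0,0,0,0],[0,-0.005,0,0,0,0]]

```text
clock: 14.47
tool_pos: [0.5997, 0.0267, 0.2749]
orientation: [179.9, 0.0, -90.0]
force: [-2.2, 1.5, 2.8]
opening: 0.0108
gripper_force: 30.0
```

Converted, 30 degrees / 360 = 0.0833.

Emit:
send_rows:
  plan:
    - [[0,0,0,0,0,0.0056],[0,0,0,0,0,0.0167],[0,0,0,0,0,0.0306],[0,0,0,0,0,0.0444],[0,0,0,0,0,0.0583],[0,0,0,0,0,0.0722],[0,0,0,0,0,0.0806],[0,0,0,0,0,0.0833]]

```text
clock: 15.13
tool_pos: [0.5995, 0.0268, 0.2749]
orientation: [179.9, -0.0, -120.1]
force: [-4.5, 1.3, 3.2]
opening: 0.0106
gripper_force: 30.0
```

Run:
```python
from plant import ctrl
o=ctrl.get_obs();print({k:o[k].round(3) for k in("tool_pos","orientation","force","moment")},o["opening"])
```

```text
{'tool_pos': array([0.599, 0.027, 0.275]), 'orientation': array([ 1.79939e+02, -2.30000e-02, -1.20138e+02]), 'force': array([-4.462,  1.258,  3.154]), 'moment': array([0.706, 1.731, 0.072])} 0.010624499548277303
```

Moment z is 0.07 N m, which matches the running friction, so the screw is turning with the gripper. I'll continue.

Converted, 35 degrees / 360 = 0.0972.

Emit:
send_rows:
  plan:
    - [[0,0,0,0,0,0.0083],[0,0,0,0,0,0.0222],[0,0,0,0,0,0.0361],[0,0,0,0,0,0.05],[0,0,0,0,0,0.0639],[0,0,0,0,0,0.0778],[0,0,0,0,0,0.0917],[0,0,0,0,0,0.0972]]

```text
clock: 15.8
tool_pos: [0.5993, 0.027, 0.2748]
orientation: [179.9, -0.1, -155.2]
force: [-5.3, 3.0, 3.9]
opening: 0.0109
gripper_force: 30.0
```

Converted, 18 degrees / 360 = 0.05.

Emit:
send_rows:
  plan:
    - [[0,0,0,0,0,0.0083],[0,0,0,0,0,0.0167],[0,0,0,0,0,0.025],[0,0,0,0,0,0.0333],[0,0,0,0,0,0.0417],[0,0,0,0,0,0.0472],[0,0,0,0,0,0.05],[0,0,0,0,0,0.05]]

```text
clock: 16.47
tool_pos: [0.5993, 0.0272, 0.2749]
orientation: [179.9, -0.1, -173.0]
force: [-5.9, 3.3, 3.9]
opening: 0.0108
gripper_force: 30.0
```

Run:
```python
from plant import ctrl
o=ctrl.get_obs();print({k:o[k].round(3) for k in("tool_pos","orientation","force","moment","joint_pos")},o["opening"])
```

```text
{'tool_pos': array([0.599, 0.027, 0.275]), 'orientation': array([ 1.79949e+02, -7.20000e-02, -1.72980e+02]), 'force': array([-5.932,  3.285,  3.924]), 'moment': array([ 1.327,  2.102, -0.018]), 'joint_pos': array([ 2.11970e+01,  1.20170e+01, -4.79500e+00, -7.00000e-02,
       -7.32450e+01, -1.04156e+02])} 0.010764768657627335
```

Converted, 6 degrees / 360 = 0.0167.

Emit:
send_rows:
  plan:
    - [[0,0,0,0,0,0.0056],[0,0,0,0,0,0.0111],[0,0,0,0,0,0.0139],[0,0,0,0,0,0.0167],[0,0,0,0,0,0.0167]]

```text
clock: 16.88
tool_pos: [0.5993, 0.0272, 0.2748]
orientation: [180.0, -0.1, -179.0]
force: [-6.3, 3.6, 3.7]
opening: 0.0106
gripper_force: 30.0
```

Run:
```python
from plant import ctrl
o=ctrl.get_obs();print({k:o[k].round(3) for k in("orientation","force","moment")},o["opening"])
```

```text
{'orientation': array([ 1.79956e+02, -8.00000e-02, -1.78971e+02]), 'force': array([-6.279,  3.576,  3.711]), 'moment': array([ 1.364,  2.095, -0.066])} 0.010602694719985414
```

Converted, 3 degrees / 360 = 0.0083.

Emit:
send_rows:
  plan:
    - [[0,0,0,0,0,0.0028],[0,0,0,0,0,0.0056],[0,0,0,0,0,0.0083],[0,0,0,0,0,0.0083]]

```text
clock: 17.22
tool_pos: [0.5993, 0.0272, 0.2749]
orientation: [180.0, -0.1, 178.1]
force: [-5.6, 4.0, 3.9]
opening: 0.0112
gripper_force: 30.6
```

Run:
```python
from plant import ctrl
o=ctrl.get_obs();print({k:o[k].round(3) for k in("orientation","force","moment")},o["opening"])
```

```text
{'orientation': array([ 1.79972e+02, -7.90000e-02,  1.78089e+02]), 'force': array([-5.636,  3.994,  3.888]), 'moment': array([1.19 , 2.135, 0.594])} 0.011200579775878808
```

Converted, 1 degrees / 360 = 0.0028.

Emit:
send_rows:
  plan:
    - [[0,0,0,0,0,0.0014],[0,0,0,0,0,0.0028],[0,0,0,0,0,0.0028]]

```text
clock: 17.47
tool_pos: [0.5994, 0.0272, 0.2748]
orientation: [180.0, -0.1, 177.1]
force: [-5.7, 3.7, 4.2]
opening: 0.0112
gripper_force: 30.9
```

Run:
```python
from plant import ctrl
o=ctrl.get_obs();print({k:o[k].round(3) for k in("orientation","force","moment")},o["opening"])
```

```text
{'orientation': array([ 1.79975e+02, -7.50000e-02,  1.77127e+02]), 'force': array([-5.734,  3.71 ,  4.22 ]), 'moment': array([1.173, 1.91 , 0.664])} 0.011176592942125758
```

The hard stop is clear: moment rose to 0.66 N m and the tool turned on about 3° past the steady's x within the grip. Now I'll back off to a quarter turn, which is tool yaw ≈ -90°.

Converted, -36 degrees / 360 = -0.1.

Emit:
send_rows:
  plan:
    - [[0,0,0,0,0,-0.0056],[0,0,0,0,0,-0.0167],[0,0,0,0,0,-0.0306],[0,0,0,0,0,-0.0444],[0,0,0,0,0,-0.0583],[0,0,0,0,0,-0.0722],[0,0,0,0,0,-0.0861],[0,0,0,0,0,-0.1]]

```text
clock: 18.13
tool_pos: [0.5994, 0.027, 0.2748]
orientation: [179.9, -0.0, -146.7]
force: [-5.2, 2.4, 3.8]
opening: 0.0108
gripper_force: 30.0
```

Converted, -40 degrees / 360 = -0.1111.

Emit:
send_rows:
  plan:
    - [[0,0,0,0,0,-0.0139],[0,0,0,0,0,-0.0278],[0,0,0,0,0,-0.0417],[0,0,0,0,0,-0.0556],[0,0,0,0,0,-0.0694],[0,0,0,0,0,-0.0833],[0,0,0,0,0,-0.0972],[0,0,0,0,0,-0.1111]]

```text
clock: 18.8
tool_pos: [0.5996, 0.0268, 0.2749]
orientation: [179.9, -0.0, -106.7]
force: [-4.3, 2.1, 3.1]
opening: 0.011
gripper_force: 30.0
```

Converted, -16.7 degrees / 360 = -0.0464.

Emit:
send_rows:
  plan:
    - [[0,0,0,0,0,-0.0111],[0,0,0,0,0,-0.0222],[0,0,0,0,0,-0.0306],[0,0,0,0,0,-0.0389],[0,0,0,0,0,-0.0444],[0,0,0,0,0,-0.0464],[0,0,0,0,0,-0.0464],[0,0,0,0,0,-0.0464]]

```text
clock: 19.47
tool_pos: [0.5997, 0.0268, 0.2748]
orientation: [180.0, 0.0, -90.3]
force: [-4.5, 1.9, 3.2]
opening: 0.0107
gripper_force: 30.0
```

Run:
```python
from h import *
from plant import ctrl
s=ctrl.snapshot("side"); S=ctrl.snapshot("scene")
o=ctrl.get_obs();print({k:o[k].round(3) for k in("tool_pos","orientation","force","moment")},o["opening"],o["gripper_force"])
A=S["img"][130:230,260:410,::-1]; B=S["img"][60:360,20:470,::-1]
cv2.imwrite("pics/c6.png",np.vstack([cv2.resize(A,(450,300),interpolation=cv2.INTER_CUBIC),B]))
```

```text
{'tool_pos': array([0.6  , 0.027, 0.275]), 'orientation': array([ 1.79952e+02,  2.00000e-03, -9.03330e+01]), 'force': array([-5.71 ,  1.846,  3.439]), 'moment': array([0.801, 2.014, 0.091])} 0.010916830094418899 29.992136657238007
```

View pics/c6.png

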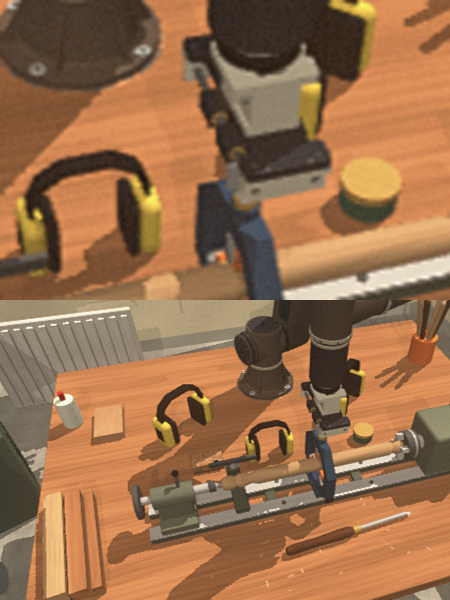

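The gripper holds the paddle at yaw -90.3° (crop (245,185)). The ears stand upright at lower picture (270,440), and the tin, gouge and block look undisturbed. Handing in.

```bash
python3 -c "
from plant import ctrl
print(ctrl.close_job())"
```

```text
the job is handed in; nothing more can be done
None
```

The job is handed in: the ear defenders stand upright on the bench, the thumbscrew was turned clockwise to its stop and backed off a quarter turn, and the gripper is still holding it there.

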